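Sort the dog gear on the mudroom counter

TASK

Sort the dog's things that lie about on the counter: the toys (treat ball and chew bone) go into the wooden crate, the grooming things (rubber brush, nubs down, and coat rake) onto the rectangular metal tray, and the steel scoop, right way up, onto the round turntable tray. Each must end up inside its rim and flat on its floor, not on top of another thing, let go and at rest. Leave the acrylic jar and the stoneware bowl where they stand.

Things in the scene. Friction and masses are not known exactly. Their poses are not given: they have to be found in the camera images.
- treat_ball_mid (a point): Treat ball: red plastic ball 55 mm across and 50 mm high, slightly flattened below and above with a dark dispensing hole on top; it stands on the flat foot (26 mm across). This point is its centre, 25 mm above its underside; z up. Loose, about 80 g.
- bone_mid (a point): Chew bone: tan hard-nylon bone lying flat, 114 mm long along its x, 26 mm thick; shaft 20 mm wide (y) between two double-knobbed ends 58 mm wide (ends begin 27 mm from the centre). This point is its centre, 13 mm above its underside; z up. Symmetrical end for end and top for bottom. Loose, about 120 g.
- brush_mid (a point): Rubber grooming brush: grey oval rubber base 100 mm long (x) by 56 mm wide (y), nubs below, reaching 14 mm up; on it an upright grip block 76 mm long (x), 24 mm wide (y), whose top is 44 mm above the underside. This point is the centre, 22 mm above the underside; z up when it stands on its nubs. Loose, about 150 g.
- rake_mid (a point): Coat rake: flat T-shaped wooden grooming comb, 130 mm long along its x and 26 mm thick; handle 22 mm wide (y) from 65 mm behind this point (-x) to 25 mm ahead, then a cross head 54 mm wide (25 to 43 mm ahead) with steel teeth pointing forward (+x) to 65 mm ahead. This point is the middle of its length, 13 mm above its underside; z up. Loose, about 100 g.
- scoop_mid (a point): Steel kibble scoop, 140 mm long along its x: open cup 70 mm long, 60 mm wide (y), 40 mm high on the +x half, straight handle bar on the -x half, 70 mm long, 20 mm wide (y), its underside 6 mm and its top 28 mm above the scoop's underside, with a small heel under its end. This point is the middle of its length, at the cup's back wall, 20 mm above its underside; z up. It balances within 10 mm of this point. Loose, about 220 g.
- crate: Toy crate: open wooden box, fixed, outside 150 (x) by 190 (y) by 45 mm high, walls and floor 6 mm thick. Origin: centre of its underside on the counter; z up.
- tray: Grooming tray: shallow open rectangular aluminium tray, fixed, outside 160 (x) by 200 (y) by 18 mm high, walls and floor 4 mm thick. Origin: centre of its underside on the counter; z up.
- turntable: Turntable tray: round dark wooden tray on a low fixed foot; the tray turns stiffly about its upright centre line (this frame does not turn with it). Outside 194 mm across, rim top 30 mm above the counter, inner floor 184 mm across and 18 mm above the counter. Origin: on its centre line at counter height; z up.
- jar_mid (a point): Bystander: clear acrylic treat jar with grey flip-top lid, 90 mm across, 97 mm high, standing loose. This point is its centre, half-way up.
- water_bowl_mid (a point): Bystander: sand-coloured stoneware bowl, 130 mm across, 50 mm high, standing loose. This point is its centre, half-way up.
Mind the look-alikes: they are no part of the job. Of the things that look like the part that bears bone_mid, the largest one is meant. Leave any pink look-alike of the part that bears brush_mid alone.

How it is judged:
By the outcome, as a careful person would: the job done as asked, in the order asked, and still so for the second after the job is handed in, with the robot touching nothing.
It also fails if it takes over 131 s, if anything falls off the work surface, if the arm or the gripper's body presses on something with over 40 N, if the wrist force passes 120 N, or if a joint passes its speed limit or range.

ROBOT

A 7-joint arm with a two-finger parallel gripper is mounted at the origin on the work surface. World frame = base frame: x ahead of the robot, y to its left, z up, the work surface at z = 0. Lengths are in mm, angles in degrees, forces in N, time in s.
With the tool pointing down it reaches from about 350 to 900 mm from the base axis. Payload 7.2 kg.
Tool frame: the origin (TCP) lies between the finger pads; the fingertips stand ahead of it and the grasp point (between the pads) lies 5 mm behind it (ctrl.tip_extent is the z of the fingertips in the tool frame, in mm); z points along the fingers, y is the line along which they close (so a half turn about z gives the same grasp; the last joint's range is limited). The gripper opens to 88 mm and grips with 3 to 60 N. Pads are 20 mm wide; open, the fingers measure 115 mm over their backs; the gripper's body (75 mm by 178 mm) begins 61 mm behind the grasp point.
Start: joints at [-79.252, 23.554, -0.728, 91.456, 0.321, 64.991, -4.71], TCP at [158.146, 604.664, 236.653] pointing down, gripper open.
Joint ranges: [-169.25, 169.25], [-16.82, 113.86], [-84.01, 82.57], [7.8, 145.47], [-59.2, 239.2], [7.22, 106.19], [-163.78, 163.78]. Speed limits (degrees/s): [136.94, 136.94, 172.46, 172.46, 180, 180, 180].

INTERFACE

Orientations are given as a 3x3 rotation matrix whose columns are the frame's x, y, z axes.
In Python, from workcell import ctrl, optics gives the robot as it stands.
- The arm moves only by the tool step_arm, never from a script. Its argument "deltas" is a list of rows, each a list of 2 entries, a list of its own where there are three numbers: the shift along the world's x, y, z normalised to -1 to 1, where 1 is 20 mm, then the turn, a rotation vector about the world's x, y, z normalised to -1 to 1, where 1 is 5 degrees. A call has exactly 8 rows; each row shifts and turns the commanded pose from where the row before left it; what a row does not reach is not made up. A row lasts 1/12 s, in which the tool goes at most 41.7 mm and 7.16 degrees, less where a joint would pass 70% of its speed; a pose out of reach is approached as far as the arm can. A call with a number of a shift or a turn outside -1 to 1 is refused whole. A call with a gripper value outside its range is refused whole. "fingers" is the gripper command: -1 is shut, 1 is fully open, values between are in proportion, set as the call begins (left out, the last holds). The fingers move at their own pace and stop on an object; the grip force is fixed at half the most. Time passes only in rows, so rows that do not move let the fingers close, or fill a call up. It gives the time, the measured TCP pose, the force, the opening and the grip force at its end, in the units of the state.
- ctrl.observe(): the state, without advancing time (a new reading comes with each control period).
- optics.capture(name): name is "side" or "top"; returns the picture (420x560x3 uint8, red, green, blue); there is no depth.
- optics.camera_info(name): a dict with "fx", "fy", "cx", "cy" (pixels), "pose" (4x4, takes a point from camera to world coordinates). Camera axes: x right, y up, looking along -z (the intrinsics and any distortion apply to the point x, -y, -z); pixel columns grow to the right and rows downward; lengths in mm; the calibration is good to about 2 mm. A picture is of the moment at which its call begins. camera_info takes no time and is no camera call.
- ctrl.hand_in(): hands the job in; it is judged then, once.
Trained networks look in the newest picture that a camera, given by its name, has taken for a name from the list of things; names that differ only in an ending like _2 or _b are one class to them, and where a whole thing is asked for, a point or a joint stands for the part that bears it (a point fixed in the world has none). Each returns a list of dicts, best first, with "score" (0 to 1); they miss things now and then, are a little off and sometimes report something else, mostly with a low value. They report only what shows in the picture. A call takes as long as a camera call. They do not tell look-alikes from the thing itself.
- optics.spot_in(camera, thing): "location" ([x, y, z] in mm, in the coordinates of the camera as it stood for that picture, good to about 4 mm: the middle of the surface that is visible of it).
The state is a dict: "clock": time; "joints": joint angles; "joint_vel": joint speeds; "tau": joint torques, N m; "tcp_pos": TCP position; "eef_rot": TCP orientation; "wrist_force": force on the tool from outside, world axes, zero at the start; "torque": the same for the moment, N m; "finger_gap": opening from 0.0 (shut) to 1.0 (fully open); "grip_force": force on a finger pad.
Only numpy, scipy, OpenCV 4.12 (cv2) and the standard library are available. Lean on these libraries where they do the work, as an engineer would, in place of code of your own. Each camera call takes 0.05 s, during which the arm holds its last target. There are 200 camera calls.

## Working session

There is one attempt and no reset: what is moved stays moved. The work goes in short steps, Python scripts to look and compute and a tool call to move; the robot and the scene stay as the last step left them, time stands still between calls to the robot, and variables do not carry over. Pictures are saved under pics/ and viewed, at most 14 in all, crops included, and the job is handed in when it is done.

Besides the shell and the picture viewer there is one more tool, called after "Request:" as a command line: name --argument value ..., lists and objects as JSON in quotes. step_arm: Moves the arm, as the interface text tells. Scaled input: -1 to 1 covers 20 mm each way for a shift and 5 degrees each way for a turn. Its arguments: {"type":"object","properties":{"deltas":{"type":"array","items":{"type":"array"}},"fingers":{"type":"number"}},"required":["deltas"]}

```bash
mkdir -p pics; ls
cat > h.py <<'E'
import numpy as np, cv2
from workcell import ctrl, optics
def snap(cam,name):
    im=optics.capture(cam); cv2.imwrite(f'pics/{name}.png',im[:,:,::-1]); return im
def w(cam,p):
    P=np.array(optics.camera_info(cam)['pose']); return P[:3,:3]@np.array(p)+P[:3,3]
def pix(cam,p):
    i=optics.camera_info(cam);P=np.array(i['pose']);c=P[:3,:3].T@(np.array(p)-P[:3,3])
    return [i['cx']+i['fx']*c[0]/-c[2], i['cy']-i['fy']*c[1]/-c[2]]
def ray(cam,u,v,z):
    i=optics.camera_info(cam);P=np.array(i['pose']);d=P[:3,:3]@np.array([(u-i['cx'])/i['fx'],-(v-i['cy'])/i['fy'],-1]);o=P[:3,3]
    return (o+d*(z-o[2])/d[2])
E
python3 - <<'E'
from h import *
np.set_printoptions(precision=1,suppress=True)
for c in ['top','side']:
    snap(c,c+'0'); print(c,optics.camera_info(c))
    for t in ['treat_ball_mid','bone_mid','brush_mid','rake_mid','scoop_mid','crate','tray','turntable','jar_mid','water_bowl_mid']:
        for d in optics.spot_in(c,t):
            p=w(c,d['location']); print(t,round(d['score'],2),p,np.array(pix(c,p)))
s=ctrl.observe();print(s['clock'],s['tcp_pos'],s['eef_rot'],ctrl.tip_extent)
E
```

```text
pics
top {'fx': 406.95281930118966, 'fy': 406.95281930118966, 'cx': 279.65429792631204, 'cy': 208.1452404699157, 'pose': array([[   0. ,    1. ,   -0.1,  403.2],
       [  -1. ,    0. ,    0. ,  -13.3],
       [   0. ,    0.1,    1. , 1193.4],
       [   0. ,    0. ,    0. ,    1. ]])}
treat_ball_mid 0.69 [409.2 311.   50.8] [155.9 255.9]
bone_mid 0.82 [ 423.9 -163.5   30.8] [325.7 253.3]
bone_mid 0.71 [ 250.6 -353.    14.4] [391.5 315.8]
bone_mid 0.55 [ 319.1 -244.4   19.3] [353.5 290.8]
brush_mid 0.84 [455.9  10.6  11.2] [264.8 241.4]
brush_mid 0.83 [269.4 209.8  14.3] [192.9 306.4]
rake_mid 0.92 [431.6 150.5  23.9] [215.5 248.9]
scoop_mid 0.68 [ 434.4 -318.3    7.9] [377.7 250.5]
crate 0.91 [648.9  -8.2  10.8] [272.4 176.1]
tray 0.74 [599.7 289.    8. ] [171.  190.9]
turntable 0.57 [ 614.6 -278.7   18.3] [364.2 188.7]
jar_mid 0.96 [771.7 174.6  96.4] [207.4 125.3]
water_bowl_mid 0.73 [ 802.5 -167.9   26.4] [327.  125.2]
side {'fx': 468.9365218931569, 'fy': 468.9365218931569, 'cx': 269.77846340525576, 'cy': 200.81140266179372, 'pose': array([[   0.9,    0.2,   -0.4,   54.4],
      
[... 200 characters left out ...]
5   18.2] [233.8 298.6]
bone_mid 0.65 [ 245.2 -359.1   18.2] [223.  347.2]
brush_mid 0.84 [450.   -4.6  16.8] [245. 223.]
brush_mid 0.83 [263.9 205.7  22.4] [155.5 198.9]
brush_mid 0.75 [809.   32.   11.5] [348.5 186.9]
rake_mid 0.57 [424.5 146.9  15.3] [215.8 197.6]
scoop_mid 0.66 [ 421.7 -326.6   25.3] [294.  304.1]
scoop_mid 0.53 [ 809.4 -150.1   33. ] [387.6 212.4]
crate 0.85 [648.9  -3.5  17.2] [308.9 204.4]
tray 0.58 [594.6 295.1   3.3] [248.3 165.7]
turntable 0.75 [ 612.2 -281.9   21.1] [355.3 266.6]
jar_mid 0.85 [764.8 155.8  68.8] [315.9 155.6]
water_bowl_mid 0.77 [ 810.6 -151.2   33.5] [388.2 212.4]
1.1 [158.2 604.7 236.7] [[-1.   0.3  0. ]
 [ 0.3  1.   0. ]
 [-0.   0.  -1. ]] 14.0
```

View pics/top0.png

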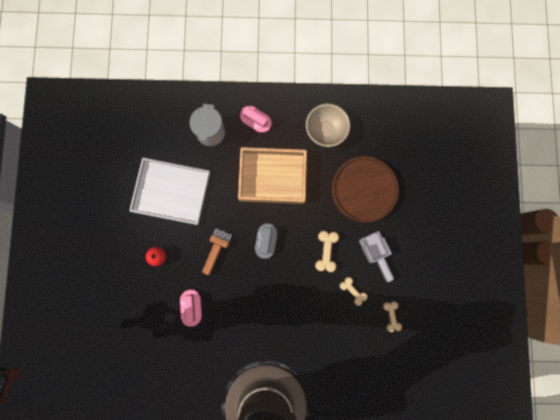

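View pics/side0.png

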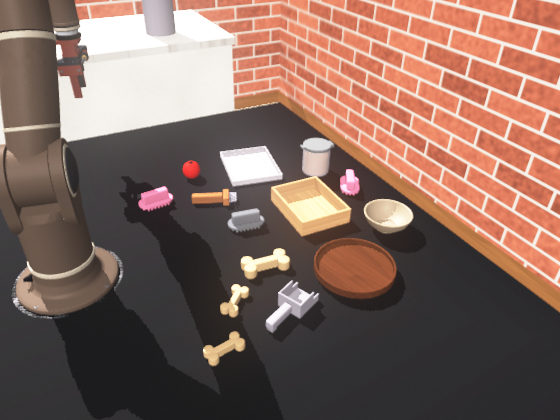

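The top view shows the grey brush at (265,241), rake at (216,250), ball at (155,257), the large bone at (326,252) and the scoop at (378,253). The smaller bones at (353,291) and (392,316) and the two pink brushes are decoys. Next I'll get axes and centres.

Run:
```python
from h import *
np.set_printoptions(precision=1,suppress=True)
im=cv2.imread('pics/top0.png'); g=im.max(axis=2)
def seg(nm,u,v,r,z,th=70):
    n,l,s,c=cv2.connectedComponentsWithStats((g>th).astype(np.uint8))
    k=l[v-2:v+3,u-2:u+3].ravel();k=k[k>0];k=np.bincount(k).argmax()
    m=(l==k).astype(np.uint8)
    cn=max(cv2.findContours(m,cv2.RETR_EXTERNAL,cv2.CHAIN_APPROX_NONE)[0],key=len)[:,0]
    W=np.array([ray('top',a,b,z)[:2] for a,b in cn]).astype(np.float32)
    R=cv2.minAreaRect(W); M=np.argwhere(m); A=np.array([ray('top',b,a,z)[:2] for a,b in M])
    ev,V=np.linalg.eigh(np.cov(A.T)); d=V[:,1]
    print(nm,'area',len(M),'cent',A.mean(0),'pcaang %.1f'%np.degrees(np.arctan2(d[1],d[0])),'rect',np.array(R[0]),np.array(R[1]),'%.1f'%R[2], 'corners',cv2.boxPoints(R).ravel())
seg('ball',155,257,0,25);seg('bone',326,252,0,18);seg('brush',265,241,0,22,60);seg('rake',211,262,0,20);seg('scoop',384,268,0,24);seg('tray',170,190,0,18);seg('crate',272,176,0,45);seg('tt',364,188,0,30,40)
seg('jar',207,126,0,80);seg('b2',353,291,0,15)
c=cv2.resize(im[220:290,140:410],None,fx=2.9,fy=2.9,interpolation=cv2.INTER_CUBIC)
cv2.imwrite('pics/crop.png',c)
```

```text
ball area 335 cent [408.2 321.2] pcaang 82.4 rect [409.  320.9] [56.6 56.5] 2.9 corners [379.3 347.7 382.1 291.3 438.7 294.1 435.8 350.5]
bone area 641 cent [ 430.  -167.6] pcaang 174.6 rect [ 430.8 -167.8] [ 63.9 119.2] 84.5 corners [ 368.4 -193.9  487.  -205.4  493.2 -141.7  374.6 -130.2]
brush area 662 cent [457.7   8.9] pcaang 172.3 rect [458.2   8.9] [ 59.3 103.2] 81.0 corners [402.6 -12.3 504.5 -28.5 513.8  30.  411.9  46.3]
rake area 588 cent [432.8 151.3] pcaang 158.3 rect [422.3 155.8] [ 58.2 133.9] 67.8 corners [349.3 154.1 473.2 103.5 495.2 157.4 371.3 208. ]Traceback (most recent call last):
  File "<stdin>", line 13, in <module>
  File "<stdin>", line 10, in seg
  File "h.py", line 11, in ray
    i=optics.camera_info(cam);P=np.array(i['pose']);d=P[:3,:3]@np.array([(u-i['cx'])/i['fx'],-(v-i['cy'])/i['fy'],-1]);o=P[:3,3]
ValueError: time passes only in moves, steps and waits
```

View pics/crop.png

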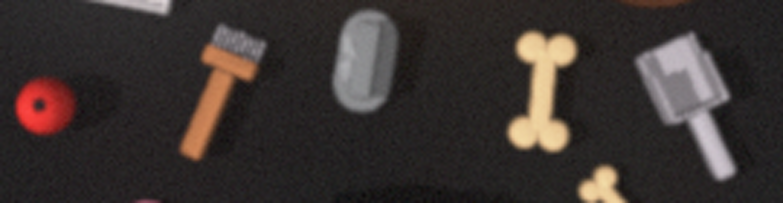

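Request:
step_arm --deltas '[[[0.4,-0.45,-0.2],[0,0,0]],[[0.8,-0.9,-0.4],[0,0,0]],[[0.8,-0.9,-0.4],[0,0,0]],[[0.8,-0.9,-0.4],[0,0,0]],[[0.8,-0.9,-0.4],[0,0,0]],[[0.8,-0.9,-0.4],[0,0,0]],[[0.8,-0.9,-0.4],[0,0,0]],[[0.8,-0.9,-0.4],[0,0,0]]]' --fingers 1

```text
clock: 1.77
tcp_pos: [279.3, 467.7, 176.2]
eef_rot: [[-0.967, 0.254, 0.0], [0.254, 0.967, -0.0], [-0.0, -0.0, -1.0]]
wrist_force: [0.7, 0.4, -0.9]
finger_gap: 1.001
grip_force: 0.0
```

Request:
step_arm --deltas '[[[0.8,-0.9,-0.4],[0,0,0]],[[0.8,-0.9,-0.4],[0,0,0]],[[0.8,-0.9,-0.4],[0,0,0]],[[0.8,-0.9,-0.4],[0,0,0]],[[0.8,-0.9,-0.4],[0,0,0]],[[0.8,-0.9,-0.4],[0,0,0]],[[0.8,-0.9,-0.4],[0,0,0]],[[0.4,-0.45,-0.2],[0,0,0]]]'

```text
clock: 2.43
tcp_pos: [400.0, 330.7, 115.8]
eef_rot: [[-0.967, 0.256, 0.0], [0.256, 0.967, -0.002], [-0.001, -0.002, -1.0]]
wrist_force: [-0.9, 0.1, -0.3]
finger_gap: 0.999
grip_force: 0.0
```

```bash
cat >> h.py <<'E'
def st():
    s=ctrl.observe();R=np.array(s['eef_rot'])
    print('t',round(s['clock'],2),'tcp',np.round(s['tcp_pos'],1),'yaw_y %.2f'%np.degrees(np.arctan2(R[1,1],R[0,1])),'z',np.round(R[:,2],3),'gap',round(s['finger_gap']*88,1),'j',np.round(s['joints'],0))
E
python3 - <<'E'
from h import *
st()
# scoop handle axis points from crop
for u,v in [(697,115),(727,175)]: print(ray('top',140+u/2.9,220+v/2.9,28))
E
```

```text
t 2.43 tcp [400.  330.7 115.8] yaw_y 75.14 z [ 0.    -0.002 -1.   ] gap 87.9 j [-49.  22.   5. 114.  -2.  45.  33.]
[ 408.11723499 -320.27171127   28.        ]
[ 350.30782464 -348.7712656    28.        ]
```

Request:
step_arm --deltas '[[[0.225,-0.245,-0.3],[0,0,0]],[[0.225,-0.245,-0.6],[0,0,0]],[[0,0,-0.8],[0,0,0]],[[0,0,-0.8],[0,0,0]],[[0,0,-0.8],[0,0,0]],[[0,0,-0.6],[0,0,0]],[[0,0,-0.5],[0,0,0]],[[0,0,-0.35],[0,0,0]]]'

```text
clock: 3.1
tcp_pos: [406.6, 324.7, 20.6]
eef_rot: [[-0.968, 0.253, -0.001], [0.253, 0.968, -0.0], [0.001, -0.001, -1.0]]
wrist_force: [-0.4, -0.6, -0.3]
finger_gap: 1.005
grip_force: 0.0
```

Request:
step_arm --deltas '[[[0,0,0],[0,0,0]],[[0,0,0],[0,0,0]],[[0,0,0],[0,0,0]],[[0,0,0],[0,0,0]],[[0,0,0],[0,0,0]],[[0,0,0],[0,0,0]],[[0,0,0],[0,0,0]],[[0,0,0],[0,0,0]]]' --fingers -1

```text
clock: 3.77
tcp_pos: [407.4, 324.9, 22.2]
eef_rot: [[-0.967, 0.253, 0.0], [0.253, 0.967, 0.0], [-0.0, 0.0, -1.0]]
wrist_force: [-0.6, -1.6, 6.0]
finger_gap: 0.611
grip_force: 30.0
```

Request:
step_arm --deltas '[[[0,0,0.4],[0,0,0]],[[0,0,0.8],[0,0,0]],[[0,0,0.8],[0,0,0]],[[0,0,0.8],[0,0,0]],[[0.16,-0.2,0.8],[0,0,0]],[[0.41,-0.5,0.6],[0,0,0]],[[0.65,-0.8,0.4],[0,0,0]],[[0.81,-1,0.4],[0,0,0]]]'

```text
clock: 4.43
tcp_pos: [447.4, 275.9, 122.9]
eef_rot: [[-0.968, 0.25, 0.0], [0.25, 0.968, 0.001], [-0.0, 0.001, -1.0]]
wrist_force: [0.5, -0.4, -0.6]
finger_gap: 0.607
grip_force: 30.0
```

Request:
step_arm --deltas '[[[0.81,-1,0],[0,0,0]],[[0.81,-1,0],[0,0,0]],[[0.81,-1,0],[0,0,0]],[[0.81,-1,0],[0,0,0]],[[0.81,-1,0],[0,0,0]],[[0.81,-1,0],[0,0,0]],[[0.81,-1,0],[0,0,0]],[[0.81,-1,0],[0,0,0]]]'

```text
clock: 5.1
tcp_pos: [578.0, 113.9, 122.1]
eef_rot: [[-0.968, 0.253, 0.0], [0.253, 0.968, 0.0], [-0.0, 0.0, -1.0]]
wrist_force: [-0.8, 0.3, -0.2]
finger_gap: 0.606
grip_force: 30.0
```

Request:
step_arm --deltas '[[[0.81,-1,0],[0,0,0.5]],[[0.81,-1,0],[0,0,0.5]],[[0.73,-0.9,0],[0,0,0.5]],[[0.57,-0.7,0],[0,0,0.5]],[[0.41,-0.5,0],[0,0,0.5]],[[0.24,-0.3,0],[0,0,0.3]],[[0.1,-0.1,0],[0,0,0]],[[0,0,0],[0,0,0]]]'

```text
clock: 5.77
tcp_pos: [650.9, 24.2, 121.7]
eef_rot: [[-1.0, 0.013, -0.0], [0.013, 1.0, -0.0], [0.0, -0.0, -1.0]]
wrist_force: [0.1, -0.4, -0.5]
finger_gap: 0.606
grip_force: 30.0
```

Run:
```python
from h import *
st(); snap('side','side1')
```

```text
t 5.77 tcp [650.9  24.2 121.7] yaw_y 89.23 z [-0. -0. -1.] gap 53.3 j [-11.  32.   6.  94.  -4.  54.  86.]
```

View pics/side1.png

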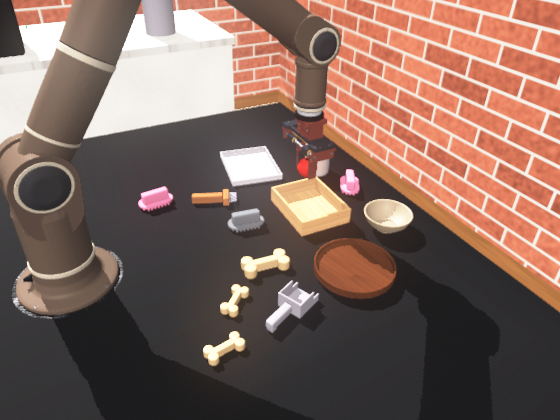

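The side view shows the ball in the fingers at (308,168), above the crate's far half. I'll lower it.

Request:
step_arm --deltas '[[[0,0,-0.4],[0,0,0]],[[0,0,-0.7],[0,0,0]],[[0,0,-0.8],[0,0,0]],[[0,0,-0.8],[0,0,0]],[[0,0,-0.7],[0,0,0]],[[0,0,-0.6],[0,0,0]],[[0,0,-0.4],[0,0,0]],[[0,0,-0.25],[0,0,0]]]'

```text
clock: 6.48
tcp_pos: [650.3, 25.3, 27.8]
eef_rot: [[-1.0, 0.011, -0.001], [0.011, 1.0, 0.0], [0.001, 0.0, -1.0]]
wrist_force: [-10.8, 0.3, 38.6]
finger_gap: 0.607
grip_force: 30.0
```

Request:
step_arm --deltas '[[[0,0,0],[0,0,0]],[[0,0,0],[0,0,0]],[[0,0,0],[0,0,0]],[[0,0,0],[0,0,0]],[[0,0,0],[0,0,0]],[[0,0,0],[0,0,0]],[[0,0,0],[0,0,0]],[[0,0,0],[0,0,0]]]' --fingers 0.5

```text
clock: 7.15
tcp_pos: [650.8, 24.9, 28.7]
eef_rot: [[-1.0, 0.011, 0.0], [0.011, 1.0, 0.0], [-0.0, 0.0, -1.0]]
wrist_force: [-0.2, -0.6, 0.2]
finger_gap: 0.748
grip_force: 0.0
```

Request:
step_arm --deltas '[[[0,0,0.2],[0,0,0]],[[0,0,0.4],[0,0,0]],[[0,0,0.7],[0,0,0]],[[0,0,0.9],[0,0,0]],[[0,0,0.9],[0,0,0]],[[0,0,0.9],[0,0,0]],[[0,0,0.6],[0,0,0]],[[0,0,0.2],[0,0,0]]]'

```text
clock: 7.82
tcp_pos: [652.2, 24.9, 128.2]
eef_rot: [[-1.0, 0.012, 0.004], [0.012, 1.0, 0.001], [-0.004, 0.001, -1.0]]
wrist_force: [0.8, -0.3, -0.9]
finger_gap: 0.75
grip_force: 0.0
```

Request:
step_arm --deltas '[[[-0.4,-0.35,0],[0,0,-0.2]],[[-0.8,-0.7,0],[0,0,-0.2]],[[-1,-0.87,0],[0,0,-0.2]],[[-1,-0.87,0],[0,0,-0.2]],[[-1,-0.87,0],[0,0,-0.14]],[[-1,-0.87,0],[0,0,0]],[[-1,-0.87,0],[0,0,0]],[[-1,-0.87,0],[0,0,0]]]' --fingers 0.1

```text
clock: 8.48
tcp_pos: [504.2, -101.6, 123.7]
eef_rot: [[-0.996, 0.095, -0.002], [0.095, 0.996, 0.0], [0.002, -0.0, -1.0]]
wrist_force: [0.4, -0.6, -0.4]
finger_gap: 0.546
grip_force: 0.0
```

Request:
step_arm --deltas '[[[-1,-0.87,-0.3],[0,0,0]],[[-1,-0.87,-0.5],[0,0,0]],[[-0.8,-0.7,-0.5],[0,0,0]],[[-0.6,-0.53,-0.5],[0,0,0]],[[-0.3,-0.27,-0.2],[0,0,0]],[[-0.1,-0.1,0],[0,0,0]],[[-0.03,-0.03,0],[0,0,0]],[[0,0,0],[0,0,0]]]'

```text
clock: 9.15
tcp_pos: [430.8, -167.6, 84.9]
eef_rot: [[-0.996, 0.093, 0.001], [0.093, 0.996, 0.0], [-0.001, 0.0, -1.0]]
wrist_force: [-0.3, -0.4, -0.1]
finger_gap: 0.55
grip_force: 0.0
```

Run:
```python
from h import *
st(); im=snap('side','x')
a=cv2.resize(im[180:400,180:440],None,fx=2.7,fy=2.7)[:,:,::-1]
cv2.imwrite('pics/side2.png',a)
```

```text
t 9.15 tcp [ 430.8 -167.6   84.9] yaw_y 84.66 z [ 0.001  0.    -1.   ] gap 48.4 j [  8.  20.   9. 123.  -5.  38. 105.]
```

View pics/side2.png

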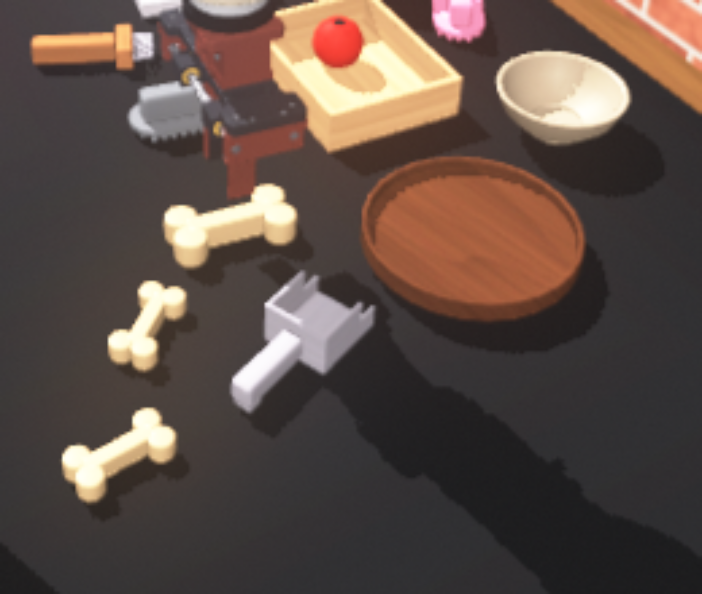

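The ball stands in the crate (at (338,42) in this crop) and the fingers are in line with the middle of the bone's shaft. I'll go down and grip it.

Request:
step_arm --deltas '[[[0,0,-0.3],[0,0,0]],[[0,0,-0.6],[0,0,0]],[[0,0,-0.7],[0,0,0]],[[0,0,-0.7],[0,0,0]],[[0,0,-0.5],[0,0,0]],[[0,0,-0.4],[0,0,0]],[[0,0,-0.15],[0,0,0]],[[0,0,0],[0,0,0]]]'

```text
clock: 9.87
tcp_pos: [429.9, -167.7, 17.0]
eef_rot: [[-0.996, 0.093, -0.001], [0.093, 0.996, 0.0], [0.001, 0.0, -1.0]]
wrist_force: [-0.1, -0.1, 0.2]
finger_gap: 0.547
grip_force: 0.0
```

Request:
step_arm --deltas '[[[0,0,0],[0,0,0]],[[0,0,0],[0,0,0]],[[0,0,0],[0,0,0]],[[0,0,0],[0,0,0]],[[0,0,0],[0,0,0]],[[0,0,0],[0,0,0]],[[0,0,0],[0,0,0]],[[0,0,0],[0,0,0]]]' --fingers -1

```text
clock: 10.53
tcp_pos: [430.4, -168.0, 18.0]
eef_rot: [[-0.996, 0.093, 0.001], [0.093, 0.996, -0.0], [-0.001, 0.0, -1.0]]
wrist_force: [-0.3, 0.2, 5.0]
finger_gap: 0.226
grip_force: 30.0
```

Request:
step_arm --deltas '[[[0,0,0.4],[0,0,0]],[[0,0,0.8],[0,0,0]],[[0,0,0.8],[0,0,0]],[[0,0,0.8],[0,0,0]],[[0.2,0.1,0.8],[0,0,0]],[[0.5,0.25,0.6],[0,0,0]],[[0.8,0.4,0.4],[0,0,0]],[[1,0.5,0.4],[0,0,0]]]'

```text
clock: 11.2
tcp_pos: [479.7, -143.4, 118.9]
eef_rot: [[-0.995, 0.095, -0.0], [0.095, 0.995, -0.0], [0.0, -0.0, -1.0]]
wrist_force: [0.2, -0.2, -2.0]
finger_gap: 0.225
grip_force: 30.0
```

Request:
step_arm --deltas '[[[1,0.51,0],[0,0,0.2]],[[1,0.51,0],[0,0,0.2]],[[1,0.51,0],[0,0,0.2]],[[1,0.51,0],[0,0,0.24]],[[1,0.51,0],[0,0,0]],[[1,0.51,0],[0,0,0]],[[0.8,0.41,0],[0,0,0]],[[0.7,0.36,0],[0,0,0]]]'

```text
clock: 11.87
tcp_pos: [630.9, -65.3, 117.7]
eef_rot: [[-1.0, 0.019, -0.001], [0.019, 1.0, 0.0], [0.001, 0.0, -1.0]]
wrist_force: [0.6, -0.6, -2.0]
finger_gap: 0.223
grip_force: 30.0
```

Request:
step_arm --deltas '[[[0.5,0.25,0],[0,0,0]],[[0.3,0.15,0],[0,0,0]],[[0.13,0.07,0],[0,0,0]],[[0,0,-0.3],[0,0,0]],[[0,0,-0.6],[0,0,0]],[[0,0,-0.6],[0,0,0]],[[0,0,-0.3],[0,0,0]],[[0,0,-0.1],[0,0,0]]]'

```text
clock: 12.53
tcp_pos: [647.0, -57.3, 77.3]
eef_rot: [[-1.0, 0.021, -0.004], [0.021, 1.0, -0.0], [0.004, -0.0, -1.0]]
wrist_force: [-0.5, 0.8, -1.3]
finger_gap: 0.225
grip_force: 30.0
```

Run:
```python
from h import *
st(); im=snap('side','x')
a=cv2.resize(im[120:320,180:440],None,fx=2.7,fy=2.7)[:,:,::-1]
cv2.imwrite('pics/side3.png',a)
```

```text
t 12.53 tcp [647.  -57.3  77.3] yaw_y 88.81 z [-0.004 -0.    -1.   ] gap 19.8 j [-4. 35.  7. 96. -5. 49. 94.]
```

View pics/side3.png

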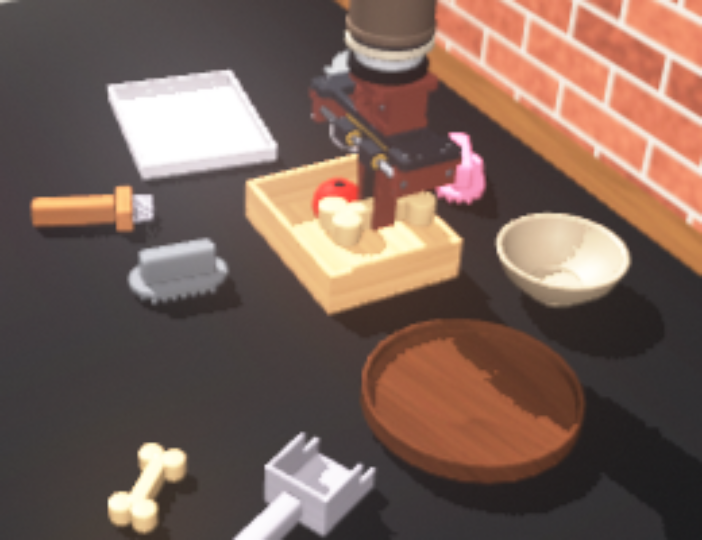

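The bone hangs level inside the crate's outline, clear of the ball. I'll lower it and let go.

Request:
step_arm --deltas '[[[0,0,-0.3],[0,0,0]],[[0,0,-0.5],[0,0,0]],[[0,0,-0.5],[0,0,0]],[[0,0,-0.5],[0,0,0]],[[0,0,-0.4],[0,0,0]],[[0,0,-0.3],[0,0,0]],[[0,0,-0.1],[0,0,0]],[[0,0,0],[0,0,0]]]'

```text
clock: 13.25
tcp_pos: [648.3, -57.0, 26.8]
eef_rot: [[-1.0, 0.02, -0.001], [0.02, 1.0, -0.0], [0.001, -0.0, -1.0]]
wrist_force: [-0.0, -0.9, -0.7]
finger_gap: 0.227
grip_force: 30.0
```

Request:
step_arm --deltas '[[[0,0,0],[0,0,0]],[[0,0,0],[0,0,0]],[[0,0,0],[0,0,0]],[[0,0,0],[0,0,0]],[[0,0,0],[0,0,0]],[[0,0,0],[0,0,0]],[[0,0,0],[0,0,0]],[[0,0,0],[0,0,0]]]' --fingers -0.25

```text
clock: 13.92
tcp_pos: [648.8, -56.9, 27.7]
eef_rot: [[-1.0, 0.02, 0.0], [0.02, 1.0, 0.0], [-0.0, 0.0, -1.0]]
wrist_force: [-0.5, -0.5, -0.2]
finger_gap: 0.373
grip_force: 0.0
```

Request:
step_arm --deltas '[[[0,0,0.2],[0,0,0]],[[0,0,0.4],[0,0,0]],[[0,0,0.7],[0,0,0]],[[0,0,0.9],[0,0,0]],[[0,0,0.9],[0,0,0]],[[0,0,0.9],[0,0,0]],[[0,0,0.6],[0,0,0]],[[0,0,0.2],[0,0,0]]]'

```text
clock: 14.58
tcp_pos: [650.2, -57.1, 127.2]
eef_rot: [[-1.0, 0.02, 0.005], [0.02, 1.0, -0.0], [-0.005, 0.0, -1.0]]
wrist_force: [0.3, -0.1, 1.0]
finger_gap: 0.373
grip_force: 0.0
```

Request:
step_arm --deltas '[[[-0.4,0.14,0],[0,0,-0.2]],[[-0.8,0.28,0],[0,0,-0.2]],[[-1,0.35,0],[0,0,-0.2]],[[-1,0.35,0],[0,0,-0.2]],[[-1,0.35,0],[0,0,-0.2]],[[-1,0.35,0],[0,0,-0.2]],[[-1,0.35,0],[0,0,-0.2]],[[-1,0.35,0],[0,0,-0.06]]]' --fingers 0.1

```text
clock: 15.25
tcp_pos: [502.3, -6.1, 122.6]
eef_rot: [[-0.989, 0.149, -0.002], [0.149, 0.989, -0.0], [0.002, -0.0, -1.0]]
wrist_force: [0.0, -0.2, 0.4]
finger_gap: 0.548
grip_force: 0.0
```

Request:
step_arm --deltas '[[[-1,0.35,0],[0,0,0]],[[-0.7,0.24,0],[0,0,0]],[[-0.4,0.13,-0.2],[0,0,0]],[[-0.2,0.06,-0.5],[0,0,0]],[[-0.04,0,-0.6],[0,0,0]],[[0,0,-0.4],[0,0,0]],[[0,0,-0.2],[0,0,0]],[[0,0,0],[0,0,0]]]'

```text
clock: 15.92
tcp_pos: [457.3, 8.9, 84.5]
eef_rot: [[-0.989, 0.147, -0.002], [0.147, 0.989, -0.0], [0.002, -0.001, -1.0]]
wrist_force: [0.2, -0.3, 0.1]
finger_gap: 0.547
grip_force: 0.0
```

Run:
```python
from h import *
st(); im=snap('side','x')
a=cv2.resize(im[120:320,180:440],None,fx=2.7,fy=2.7)[:,:,::-1]
cv2.imwrite('pics/side4.png',a)
```

```text
t 15.92 tcp [457.3   8.9  84.5] yaw_y 81.52 z [-0.002 -0.    -1.   ] gap 48.2 j [-13.  19.   8. 123.  -4.  38.  78.]
```

View pics/side4.png

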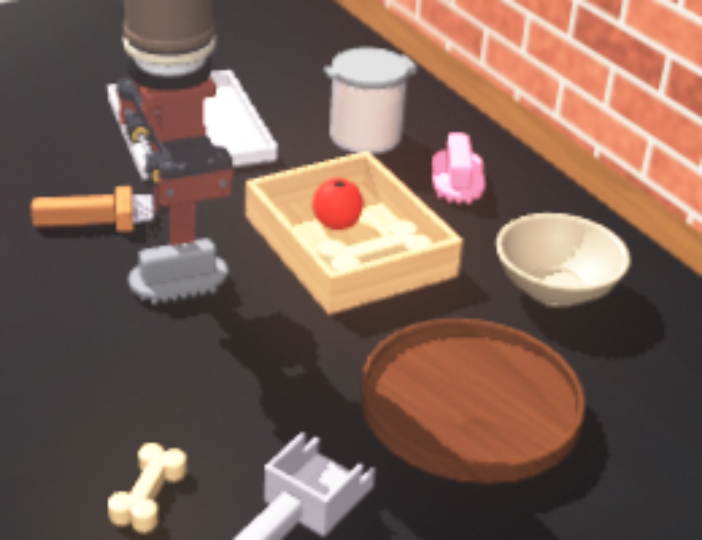

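The ball and bone lie flat in the crate. The fingers are above the brush's grip block at (178,262).

Request:
step_arm --deltas '[[[0,0,-0.3],[0,0,0]],[[0,0,-0.5],[0,0,0]],[[0,0,-0.5],[0,0,0]],[[0,0,-0.5],[0,0,0]],[[0,0,-0.4],[0,0,0]],[[0,0,-0.3],[0,0,0]],[[0,0,-0.17],[0,0,0]],[[0,0,0],[0,0,0]]]'

```text
clock: 16.63
tcp_pos: [457.4, 9.0, 31.4]
eef_rot: [[-0.989, 0.147, -0.001], [0.147, 0.989, -0.0], [0.001, -0.0, -1.0]]
wrist_force: [-0.4, -0.2, -0.1]
finger_gap: 0.545
grip_force: 0.0
```

Request:
step_arm --deltas '[[[0,0,0],[0,0,0]],[[0,0,0],[0,0,0]],[[0,0,0],[0,0,0]],[[0,0,0],[0,0,0]],[[0,0,0],[0,0,0]],[[0,0,0],[0,0,0]],[[0,0,0],[0,0,0]],[[0,0,0],[0,0,0]]]' --fingers -1

```text
clock: 17.3
tcp_pos: [458.2, 9.1, 32.6]
eef_rot: [[-0.989, 0.147, 0.001], [0.147, 0.989, 0.0], [-0.001, 0.0, -1.0]]
wrist_force: [-0.9, 0.1, 6.2]
finger_gap: 0.273
grip_force: 30.0
```

Request:
step_arm --deltas '[[[0,0,0.3],[0,0,0]],[[0,0,0.7],[0,0,0]],[[0,0,0.8],[0,0,0]],[[0.17,0.3,0.6],[0,0,0]],[[0.34,0.6,0.4],[0,0,0]],[[0.51,0.9,0.2],[0,0,0]],[[0.56,1,0],[0,0,0]],[[0.56,1,0],[0,0,0]]]'

```text
clock: 17.97
tcp_pos: [501.1, 85.7, 92.9]
eef_rot: [[-0.989, 0.148, 0.001], [0.148, 0.989, 0.0], [-0.001, 0.0, -1.0]]
wrist_force: [-0.2, 0.0, -1.1]
finger_gap: 0.266
grip_force: 30.0
```

Request:
step_arm --deltas '[[[0.56,1,0],[0,0,-0.2]],[[0.56,1,0],[0,0,-0.14]],[[0.56,1,0],[0,0,0]],[[0.56,1,0],[0,0,0]],[[0.56,1,0],[0,0,0]],[[0.56,1,0],[0,0,0]],[[0.45,0.8,0],[0,0,0]],[[0.34,0.6,0],[0,0,0]]]'

```text
clock: 18.63
tcp_pos: [583.9, 235.1, 92.1]
eef_rot: [[-0.985, 0.175, -0.0], [0.175, 0.985, 0.0], [0.0, 0.0, -1.0]]
wrist_force: [-0.2, -0.4, -1.4]
finger_gap: 0.271
grip_force: 30.0
```

Request:
step_arm --deltas '[[[0.22,0.4,0],[0,0,0]],[[0.12,0.2,0],[0,0,0]],[[0.06,0.08,0],[0,0,0]],[[0,0,-0.2],[0,0,0]],[[0,0,-0.4],[0,0,0]],[[0,0,-0.4],[0,0,0]],[[0,0,-0.3],[0,0,0]],[[0,0,-0.1],[0,0,0]]]'

```text
clock: 19.3
tcp_pos: [590.8, 245.8, 62.5]
eef_rot: [[-0.984, 0.177, -0.002], [0.177, 0.984, -0.001], [0.002, -0.002, -1.0]]
wrist_force: [0.0, -1.4, -1.3]
finger_gap: 0.276
grip_force: 30.0
```

Run:
```python
from h import *
st(); im=snap('side','x')
a=cv2.resize(im[100:260,160:400],None,fx=2.9,fy=2.9)[:,:,::-1]
cv2.imwrite('pics/side5.png',a)
```

```text
t 19.3 tcp [590.8 245.8  62.5] yaw_y 79.81 z [-0.002 -0.001 -1.   ] gap 24.3 j [-31.  36.   6.  98.  -5.  47.  57.]
```

View pics/side5.png

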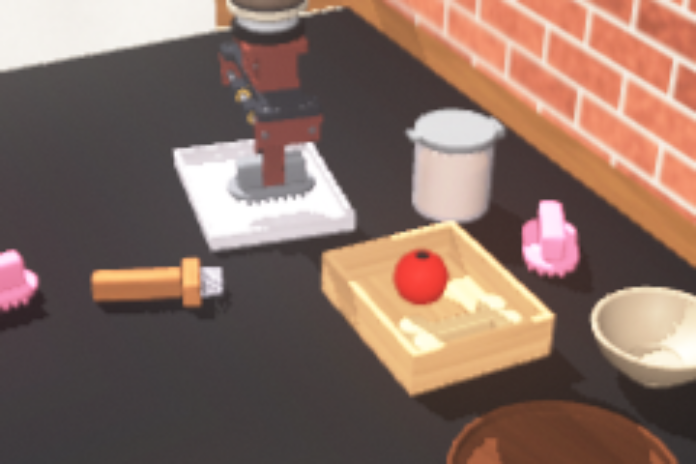

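The brush hangs level over the near half of the tray. I'll lower it and let go.

Request:
step_arm --deltas '[[[0,0,-0.2],[0,0,0]],[[0,0,-0.3],[0,0,0]],[[0,0,-0.3],[0,0,0]],[[0,0,-0.25],[0,0,0]],[[0,0,-0.15],[0,0,0]],[[0,0,-0.08],[0,0,0]],[[0,0,0],[0,0,0]],[[0,0,0],[0,0,0]]]'

```text
clock: 20.02
tcp_pos: [591.8, 246.7, 38.7]
eef_rot: [[-0.984, 0.176, 0.0], [0.176, 0.984, 0.0], [-0.0, 0.0, -1.0]]
wrist_force: [-1.6, 0.5, -0.3]
finger_gap: 0.272
grip_force: 30.0
```

Request:
step_arm --deltas '[[[0,0,0],[0,0,0]],[[0,0,0],[0,0,0]],[[0,0,0],[0,0,0]],[[0,0,0],[0,0,0]],[[0,0,0],[0,0,0]],[[0,0,0],[0,0,0]],[[0,0,0],[0,0,0]],[[0,0,0],[0,0,0]]]' --fingers 0

```text
clock: 20.68
tcp_pos: [591.8, 246.7, 38.7]
eef_rot: [[-0.984, 0.176, 0.0], [0.176, 0.984, 0.0], [-0.0, 0.0, -1.0]]
wrist_force: [0.0, 1.0, -0.0]
finger_gap: 0.5
grip_force: 0.0
```

Request:
step_arm --deltas '[[[0,0,0.2],[0,0,0]],[[0,0,0.4],[0,0,0]],[[0,0,0.6],[0,0,0]],[[0,0,0.6],[0,0,0]],[[0,0,0.6],[0,0,0]],[[0,0,0.4],[0,0,0]],[[0,0,0.2],[0,0,0]],[[0,0,0],[0,0,0]]]'

```text
clock: 21.35
tcp_pos: [592.5, 247.0, 100.3]
eef_rot: [[-0.984, 0.176, 0.002], [0.176, 0.984, 0.001], [-0.002, 0.002, -1.0]]
wrist_force: [0.1, -0.1, -0.9]
finger_gap: 0.496
grip_force: 0.0
```

Request:
step_arm --deltas '[[[-0.4,-0.23,0],[0,0,-0.3]],[[-0.8,-0.45,0],[0,0,-0.3]],[[-1,-0.56,0],[0,0,-0.3]],[[-1,-0.56,0],[0,0,-0.3]],[[-1,-0.56,0],[0,0,-0.3]],[[-1,-0.56,0],[0,0,-0.3]],[[-1,-0.56,0],[0,0,-0.3]],[[-1,-0.56,0],[0,0,-0.26]]]' --fingers 0.1

```text
clock: 22.02
tcp_pos: [445.5, 164.7, 97.9]
eef_rot: [[-0.926, 0.377, -0.002], [0.377, 0.926, -0.001], [0.001, -0.001, -1.0]]
wrist_force: [1.5, -0.4, 0.5]
finger_gap: 0.551
grip_force: 0.0
```

Request:
step_arm --deltas '[[[-0.6,-0.34,0],[0,0,0]],[[-0.3,-0.18,0],[0,0,0]],[[-0.14,-0.08,0],[0,0,0]],[[0,0,-0.3],[0,0,0]],[[0,0,-0.6],[0,0,0]],[[0,0,-0.6],[0,0,0]],[[0,0,-0.3],[0,0,0]],[[0,0,-0.1],[0,0,0]]]'

```text
clock: 22.68
tcp_pos: [426.9, 153.9, 59.3]
eef_rot: [[-0.928, 0.374, -0.001], [0.374, 0.928, -0.001], [0.001, -0.001, -1.0]]
wrist_force: [-0.0, 0.4, -0.5]
finger_gap: 0.556
grip_force: 0.0
```

Request:
step_arm --deltas '[[[0,0,-0.2],[0,0,0]],[[0,0,-0.4],[0,0,0]],[[0,0,-0.4],[0,0,0]],[[0,0,-0.4],[0,0,0]],[[0,0,-0.4],[0,0,0]],[[0,0,-0.2],[0,0,0]],[[0,0,-0.1],[0,0,0]],[[0,0,0],[0,0,0]]]'

```text
clock: 23.35
tcp_pos: [426.7, 153.7, 18.1]
eef_rot: [[-0.927, 0.374, -0.001], [0.374, 0.927, -0.0], [0.001, -0.001, -1.0]]
wrist_force: [0.1, 0.4, 0.1]
finger_gap: 0.552
grip_force: 0.0
```

Request:
step_arm --deltas '[[[0,0,0],[0,0,0]],[[0,0,0],[0,0,0]],[[0,0,0],[0,0,0]],[[0,0,0],[0,0,0]],[[0,0,0],[0,0,0]],[[0,0,0],[0,0,0]],[[0,0,0],[0,0,0]],[[0,0,0],[0,0,0]]]' --fingers -1

```text
clock: 24.02
tcp_pos: [427.1, 153.9, 18.9]
eef_rot: [[-0.927, 0.374, 0.0], [0.374, 0.927, 0.0], [-0.0, 0.0, -1.0]]
wrist_force: [-0.7, 0.1, 5.3]
finger_gap: 0.245
grip_force: 30.0
```

Request:
step_arm --deltas '[[[0,0,0.3],[0,0,0]],[[0,0,0.7],[0,0,0]],[[0,0,0.9],[0,0,0]],[[0,0,0.9],[0,0,0]],[[0.3,0.29,0.6],[0,0,0]],[[0.6,0.58,0.4],[0,0,0]],[[0.9,0.87,0.2],[0,0,0.2]],[[1,0.97,0],[0,0,0.3]]]'

```text
clock: 24.68
tcp_pos: [483.6, 208.3, 100.2]
eef_rot: [[-0.943, 0.333, 0.001], [0.333, 0.943, 0.001], [-0.001, 0.001, -1.0]]
wrist_force: [0.3, -0.2, -1.0]
finger_gap: 0.249
grip_force: 30.0
```

Request:
step_arm --deltas '[[[1,0.97,0],[0,0,0.3]],[[1,0.97,0],[0,0,0.3]],[[1,0.97,0],[0,0,0.3]],[[1,0.97,0],[0,0,0.3]],[[1,0.97,0],[0,0,0.3]],[[0.7,0.68,0],[0,0,0.3]],[[0.4,0.39,0],[0,0,0.06]],[[0.2,0.2,0],[0,0,0]]]'

```text
clock: 25.35
tcp_pos: [609.4, 331.6, 98.2]
eef_rot: [[-0.985, 0.175, -0.0], [0.175, 0.985, -0.0], [0.0, -0.0, -1.0]]
wrist_force: [-0.4, 1.1, -1.2]
finger_gap: 0.246
grip_force: 30.0
```

Request:
step_arm --deltas '[[[0.19,0.2,0],[0,0,0]],[[0,0,-0.3],[0,0,0]],[[0,0,-0.6],[0,0,0]],[[0,0,-0.7],[0,0,0]],[[0,0,-0.5],[0,0,0]],[[0,0,-0.2],[0,0,0]],[[0,0,0],[0,0,0]],[[0,0,0],[0,0,0]]]'

```text
clock: 26.02
tcp_pos: [612.6, 334.2, 52.2]
eef_rot: [[-0.984, 0.176, -0.001], [0.176, 0.984, -0.0], [0.001, -0.001, -1.0]]
wrist_force: [0.1, -1.1, -1.3]
finger_gap: 0.25
grip_force: 30.0
```

Run:
```python
from h import *
st(); im=snap('side','x')
a=cv2.resize(im[100:260,160:400],None,fx=2.9,fy=2.9)[:,:,::-1]
cv2.imwrite('pics/side6.png',a)
```

```text
t 26.02 tcp [612.6 334.2  52.2] yaw_y 79.84 z [-0.001 -0.    -1.   ] gap 22.0 j [-37.  41.   6.  89.  -5.  50.  51.]
```

View pics/side6.png

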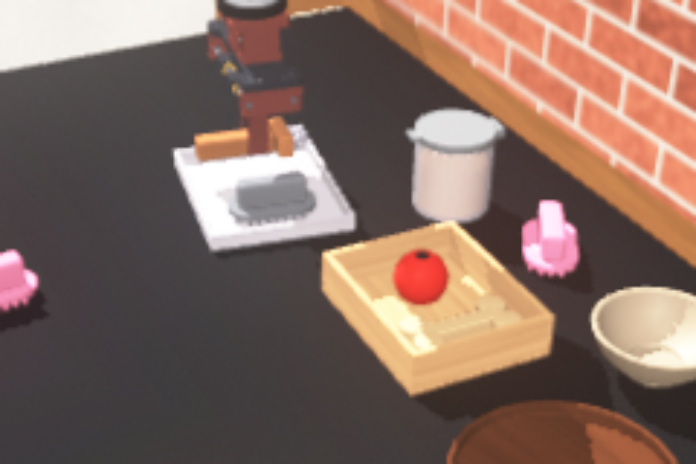

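The brush rests on the tray. The rake hangs level over the tray's far half. Before release I'll check that its ends fit inside the rim.

Run:
```python
from h import *
ex=np.array([.984,-.177]);ey=np.array([.177,.984]);c=np.array([600,291])
for u,v in [(196,147),(306,135)]:
    p=ray('side',160+u/2.9,100+v/2.9,46)[:2]-c; print(p@ex,p@ey)
for z,corners in [(18,[(174,150),(298,127),(355,208),(211,238)])]:
    for u,v in corners:
        p=ray('side',160+u/2.9,100+v/2.9,z)[:2]-c; print('tray',p@ex,p@ey)
```

```text
-64.53902420127207 44.74511676189927
63.200069328602986 39.672171794147125
tray -80.95960348399917 96.50082391416024
tray 74.4174913556399 114.29150180592758
tray 82.51823526344435 -87.85932034393605
tray -81.90243857923917 -106.37446681571596
```

Request:
step_arm --deltas '[[[0,0,-0.2],[0,0,0]],[[0,0,-0.3],[0,0,0]],[[0,0,-0.3],[0,0,0]],[[0,0,-0.3],[0,0,0]],[[0,0,-0.2],[0,0,0]],[[0,0,-0.1],[0,0,0]],[[0,0,0],[0,0,0]],[[0,0,0],[0,0,0]]]'

```text
clock: 26.73
tcp_pos: [612.7, 334.5, 24.5]
eef_rot: [[-0.984, 0.176, -0.0], [0.176, 0.984, -0.0], [0.0, -0.0, -1.0]]
wrist_force: [0.3, 0.3, -0.6]
finger_gap: 0.246
grip_force: 30.0
```

Request:
step_arm --deltas '[[[0,0,0],[0,0,0]],[[0,0,0],[0,0,0]],[[0,0,0],[0,0,0]],[[0,0,0],[0,0,0]],[[0,0,0],[0,0,0]],[[0,0,0],[0,0,0]],[[0,0,0],[0,0,0]],[[0,0,0],[0,0,0]]]' --fingers -0.1

```text
clock: 27.4
tcp_pos: [612.7, 334.4, 24.7]
eef_rot: [[-0.984, 0.176, -0.0], [0.176, 0.984, 0.0], [0.0, 0.0, -1.0]]
wrist_force: [-0.6, -0.3, -0.1]
finger_gap: 0.456
grip_force: 0.0
```

Request:
step_arm --deltas '[[[0,0,0.2],[0,0,0]],[[0,0,0.4],[0,0,0]],[[0,0,0.7],[0,0,0]],[[0,0,0.9],[0,0,0]],[[0,0,0.9],[0,0,0]],[[0,0,0.9],[0,0,0]],[[0,0,0.7],[0,0,0]],[[0,0,0.3],[0,0,0]]]'

```text
clock: 28.07
tcp_pos: [614.0, 335.1, 128.5]
eef_rot: [[-0.984, 0.176, 0.004], [0.176, 0.984, 0.002], [-0.003, 0.003, -1.0]]
wrist_force: [0.3, 0.7, 0.2]
finger_gap: 0.454
grip_force: 0.0
```

Request:
step_arm --deltas '[[[-0.1,-0.3,0],[0,0,-0.3]],[[-0.23,-0.7,0],[0,0,-0.7]],[[-0.33,-1,0],[0,0,-0.9]],[[-0.33,-1,0],[0,0,-0.9]],[[-0.33,-1,0],[0,0,-0.9]],[[-0.33,-1,0],[0,0,-0.9]],[[-0.33,-1,0],[0,0,-0.9]],[[-0.33,-1,0],[0,0,-0.9]]]' --fingers 0.1

```text
clock: 28.73
tcp_pos: [565.3, 192.8, 123.7]
eef_rot: [[-0.738, 0.675, -0.002], [0.675, 0.738, -0.001], [0.001, -0.002, -1.0]]
wrist_force: [0.2, -0.2, -1.2]
finger_gap: 0.552
grip_force: 0.0
```

Request:
step_arm --deltas '[[[-0.33,-1,0],[0,0,-0.9]],[[-0.33,-1,0],[0,0,-0.9]],[[-0.33,-1,0],[0,0,-0.9]],[[-0.33,-1,0],[0,0,-0.9]],[[-0.33,-1,0],[0,0,-0.9]],[[-0.33,-1,0],[0,0,-0.9]],[[-0.33,-1,0],[0,0,-0.9]],[[-0.33,-1,0],[0,0,-0.9]]]'

```text
clock: 29.4
tcp_pos: [512.3, 33.1, 123.9]
eef_rot: [[-0.2, 0.98, -0.001], [0.98, 0.2, -0.0], [-0.0, -0.001, -1.0]]
wrist_force: [0.6, 0.1, -0.3]
finger_gap: 0.552
grip_force: 0.0
```

Request:
step_arm --deltas '[[[-0.33,-1,0],[0,0,-0.9]],[[-0.33,-1,0],[0,0,-0.9]],[[-0.33,-1,0],[0,0,-0.9]],[[-0.33,-1,0],[0,0,-0.9]],[[-0.33,-1,0],[0,0,-0.9]],[[-0.33,-1,0],[0,0,-0.9]],[[-0.33,-1,0],[0,0,-0.9]],[[-0.33,-1,0],[0,0,-0.9]]]'

```text
clock: 30.07
tcp_pos: [459.7, -126.8, 124.2]
eef_rot: [[0.415, 0.91, -0.001], [0.91, -0.415, 0.0], [-0.0, -0.001, -1.0]]
wrist_force: [0.6, -0.3, 0.5]
finger_gap: 0.551
grip_force: 0.0
```

Request:
step_arm --deltas '[[[-0.33,-1,0],[0,0,-0.9]],[[-0.33,-1,0],[0,0,-0.9]],[[-0.33,-1,0],[0,0,-0.9]],[[-0.33,-1,0],[0,0,-0.9]],[[-0.33,-1,0],[0,0,-0.9]],[[-0.33,-1,0],[0,0,-0.9]],[[-0.33,-1,0],[0,0,-0.9]],[[-0.33,-1,0],[0,0,-0.9]]]'

```text
clock: 30.73
tcp_pos: [407.0, -287.0, 124.4]
eef_rot: [[0.871, 0.492, -0.0], [0.492, -0.871, 0.0], [-0.0, -0.0, -1.0]]
wrist_force: [-0.1, 1.0, 0.4]
finger_gap: 0.552
grip_force: 0.0
```

Request:
step_arm --deltas '[[[-0.3,-0.9,0],[0,0,-0.4]],[[-0.2,-0.6,0],[0,0,-0.3]],[[-0.14,-0.4,0],[0,0,0]],[[-0.1,-0.2,0],[0,0,0]],[[0,0,-0.2],[0,0,0]],[[0,0,-0.6],[0,0,0]],[[0,0,-0.6],[0,0,0]],[[0,0,-0.3],[0,0,0]]]'

```text
clock: 31.4
tcp_pos: [393.1, -325.9, 88.5]
eef_rot: [[0.895, 0.445, -0.002], [0.445, -0.895, 0.002], [-0.001, -0.002, -1.0]]
wrist_force: [0.4, 1.2, -0.8]
finger_gap: 0.553
grip_force: 0.0
```

Run:
```python
from h import *
st(); im=snap('side','x')
a=cv2.resize(im[200:400,180:440],None,fx=2.9,fy=2.9)[:,:,::-1]
cv2.imwrite('pics/side7.png',a)
```

```text
t 31.4 tcp [ 393.1 -325.9   88.5] yaw_y -63.55 z [-0.002  0.002 -1.   ] gap 48.7 j [  0.  29.  44. 118. -29.  45.  -1.]
```

View pics/side7.png

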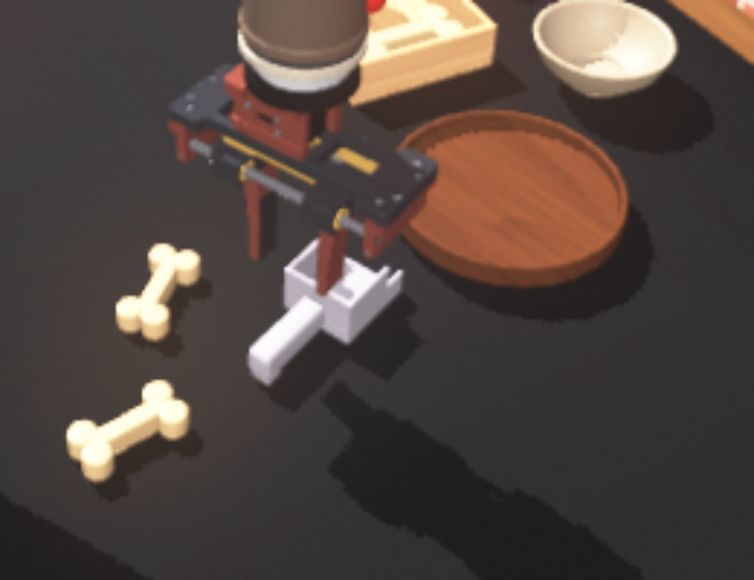

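The fingers straddle the handle. I'll check the handle against the side view rays.

Run:
```python
from h import *
e=np.array([.895,.445]);n=np.array([-.445,.895]);t=np.array([393.3,-327.6])
for nm,u,v,z in [('junction',313,300,28),('handle end',257,350,28),('cup rear right top',348,318,40),('cup rear left top',288,265,40)]:
    p=ray('side',180+u/2.9,200+v/2.9,z)[:2]; print(nm,p,(p-t)@e,(p-t)@n)
```

```text
junction [ 409.63920273 -321.2859986 ] 17.433317064654727 -1.6199139586882558
handle end [ 351.37297481 -345.93361746] -45.68314731542011 2.2489385877384884
cup rear right top [ 418.10685527 -357.53691595] 8.880207872727496 -37.83259037245466
cup rear left top [ 403.88044488 -291.94027812] 25.3380743987586 27.207153110909438
```

Request:
step_arm --deltas '[[[0,0,-0.2],[0,0,0]],[[0,0,-0.6],[0,0,0]],[[0,0,-0.7],[0,0,0]],[[0,0,-0.7],[0,0,0]],[[0,0,-0.6],[0,0,0]],[[0,0,-0.4],[0,0,0]],[[0,0,-0.25],[0,0,0]],[[0,0,0],[0,0,0]]]'

```text
clock: 32.12
tcp_pos: [392.9, -327.3, 20.7]
eef_rot: [[0.896, 0.444, -0.001], [0.444, -0.896, 0.001], [-0.001, -0.001, -1.0]]
wrist_force: [0.0, -0.9, 1.1]
finger_gap: 0.548
grip_force: 0.0
```

Request:
step_arm --deltas '[[[0,0,0],[0,0,0]],[[0,0,0],[0,0,0]],[[0,0,0],[0,0,0]],[[0,0,0],[0,0,0]],[[0,0,0],[0,0,0]],[[0,0,0],[0,0,0]],[[0,0,0],[0,0,0]],[[0,0,0],[0,0,0]]]' --fingers -1

```text
clock: 32.78
tcp_pos: [393.7, -327.9, 22.1]
eef_rot: [[0.896, 0.444, 0.001], [0.444, -0.896, -0.001], [0.001, 0.001, -1.0]]
wrist_force: [0.5, -0.0, 5.4]
finger_gap: 0.225
grip_force: 29.9
```

Request:
step_arm --deltas '[[[0,0,0.3],[0,0,0]],[[0,0,0.7],[0,0,0]],[[0,0,0.9],[0,0,0]],[[0,0,0.9],[0,0,0]],[[0.3,0.06,0.6],[0,0,0]],[[0.6,0.12,0.4],[0,0,0]],[[0.9,0.18,0.2],[0,0,0]],[[1,0.2,0],[0,0,0]]]'

```text
clock: 33.45
tcp_pos: [449.4, -316.2, 102.7]
eef_rot: [[0.897, 0.443, 0.0], [0.443, -0.897, 0.0], [0.001, -0.0, -1.0]]
wrist_force: [0.6, -0.6, -2.1]
finger_gap: 0.227
grip_force: 29.9
```

Request:
step_arm --deltas '[[[1,0.2,0],[0,0,0]],[[1,0.2,0],[0,0,0]],[[1,0.2,0],[0,0,0]],[[1,0.2,0],[0,0,0]],[[1,0.2,0],[0,0,0]],[[1,0.2,0],[0,0,0]],[[0.7,0.14,0],[0,0,0]],[[0.4,0.08,0],[0,0,0]]]'

```text
clock: 34.12
tcp_pos: [592.7, -286.2, 101.0]
eef_rot: [[0.895, 0.446, -0.001], [0.446, -0.895, 0.001], [-0.001, -0.001, -1.0]]
wrist_force: [0.3, 0.7, -2.1]
finger_gap: 0.228
grip_force: 29.9
```

Request:
step_arm --deltas '[[[0.25,0.05,0],[0,0,0]],[[0.12,0.03,0],[0,0,0]],[[0,0,-0.3],[0,0,0]],[[0,0,-0.6],[0,0,0]],[[0,0,-0.6],[0,0,0]],[[0,0,-0.3],[0,0,0]],[[0,0,-0.1],[0,0,0]],[[0,0,0],[0,0,0]]]'

```text
clock: 34.78
tcp_pos: [597.9, -286.3, 62.5]
eef_rot: [[0.896, 0.443, -0.002], [0.443, -0.896, 0.001], [-0.001, -0.001, -1.0]]
wrist_force: [-0.7, 0.0, -2.3]
finger_gap: 0.227
grip_force: 29.9
```

Run:
```python
from h import *
st(); im=snap('side','x')
a=cv2.resize(im[160:340,230:460],None,fx=3.2,fy=3.2)[:,:,::-1]
cv2.imwrite('pics/side8.png',a)
```

```text
t 34.78 tcp [ 597.9 -286.3   62.5] yaw_y -63.69 z [-0.002  0.001 -1.   ] gap 20.0 j [ -5.  44.  41.  96. -34.  53. -15.]
```

View pics/side8.png

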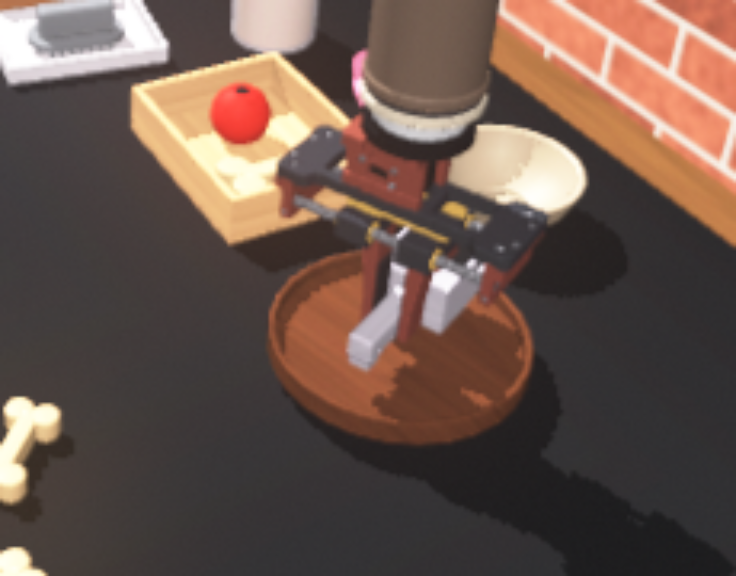

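Run:
```python
from h import *
p=lambda u,v,z: np.round(ray('side',230+u/3.2,160+v/3.2,z)[:2],1)
print('handle end',p(356,348,69)); print('rim L R near',p(268,335,24),p(534,345,24),p(402,425,30))
L=p(268,335,24);R=p(534,345,24);print((L+R)/2,np.linalg.norm(R-L))
```

```text
handle end [ 544.6 -316. ]
rim L R near [ 525.4 -235.6] [ 695.7 -331. ] [ 556.8 -360.5]
[ 610.55 -283.3 ] 195.20053790909498
```

The scoop's handle end is about 74 mm from the turntable's centre, inside the 92 mm floor radius. I'll lower it and let go.

Request:
step_arm --deltas '[[[0,0,-0.2],[0,0,0]],[[0,0,-0.3],[0,0,0]],[[0,0,-0.25],[0,0,0]],[[0,0,-0.2],[0,0,0]],[[0,0,-0.12],[0,0,0]],[[0,0,-0.06],[0,0,0]],[[0,0,0],[0,0,0]],[[0,0,0],[0,0,0]]]'

```text
clock: 35.5
tcp_pos: [598.8, -286.4, 41.1]
eef_rot: [[0.896, 0.444, 0.0], [0.444, -0.896, -0.0], [-0.0, 0.0, -1.0]]
wrist_force: [0.5, -0.3, -2.0]
finger_gap: 0.226
grip_force: 29.9
```

Request:
step_arm --deltas '[[[0,0,0],[0,0,0]],[[0,0,0],[0,0,0]],[[0,0,0],[0,0,0]],[[0,0,0],[0,0,0]],[[0,0,0],[0,0,0]],[[0,0,0],[0,0,0]],[[0,0,0],[0,0,0]],[[0,0,0],[0,0,0]]]' --fingers -0.1

```text
clock: 36.17
tcp_pos: [598.8, -286.3, 41.1]
eef_rot: [[0.896, 0.444, 0.0], [0.444, -0.896, -0.0], [0.0, 0.0, -1.0]]
wrist_force: [-1.0, 0.1, 0.6]
finger_gap: 0.452
grip_force: 0.0
```

Request:
step_arm --deltas '[[[0,0,0.2],[0,0,0]],[[0,0,0.4],[0,0,0]],[[0,0,0.7],[0,0,0]],[[0,0,0.9],[0,0,0]],[[0,0,0.9],[0,0,0]],[[0,0,0.9],[0,0,0]],[[0,0,0.9],[0,0,0]],[[0,0,0.9],[0,0,0]]]'

```text
clock: 36.83
tcp_pos: [598.8, -286.6, 159.6]
eef_rot: [[0.896, 0.443, 0.001], [0.443, -0.896, -0.0], [0.001, 0.001, -1.0]]
wrist_force: [0.5, 1.0, -1.3]
finger_gap: 0.451
grip_force: 0.0
```

Request:
step_arm --deltas '[[[-0.5,0,0.5],[0,0,0]],[[-1,0,0.5],[0,0,0]],[[-1,0,0.5],[0,0,0]],[[-1,0,0.5],[0,0,0]],[[-1,0,0.3],[0,0,0]],[[-1,0,0],[0,0,0]],[[-1,0,0],[0,0,0]],[[-0.5,0,0],[0,0,0]]]'

```text
clock: 37.5
tcp_pos: [455.6, -286.7, 203.6]
eef_rot: [[0.897, 0.442, 0.0], [0.442, -0.897, 0.001], [0.001, -0.001, -1.0]]
wrist_force: [-0.9, -1.0, -0.7]
finger_gap: 0.45
grip_force: 0.0
```

Run:
```python
from h import *
st(); im=snap('side','x'); t=snap('top','y')
a=cv2.resize(im[120:330,170:440],(800,600)[:1]*1+(420,) if 0 else (540,420))
b=cv2.resize(t[100:270,120:410],(540,317))[:180*2] 
b=cv2.resize(b,(307,180)); a=cv2.resize(a,(540,420))
o=np.zeros((600,700,3),np.uint8); o[:420,:540]=a; o[420:,:307]=b
cv2.imwrite('pics/fin.png',o[:,:,::-1])
```

```text
t 37.5 tcp [ 455.6 -286.7  203.6] yaw_y -63.78 z [ 0.     0.001 -1.   ] gap 39.6 j [-12.  23.  52. 108. -21.  59. -16.]
```

View pics/fin.png

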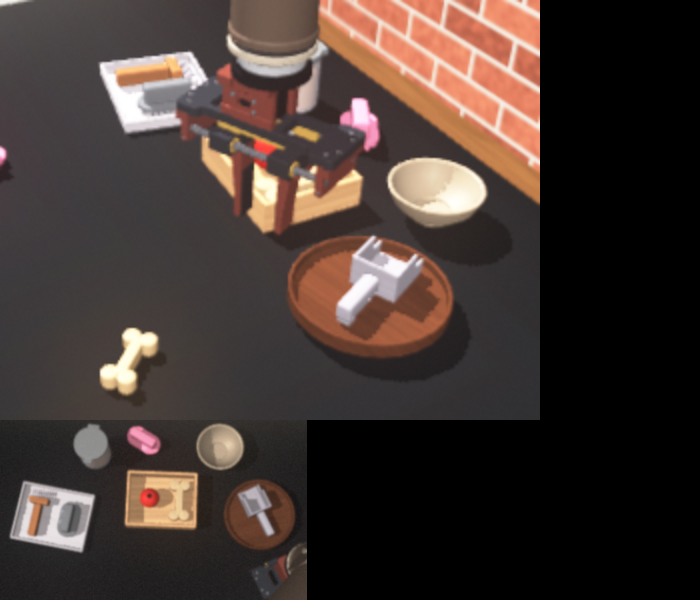

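All five things lie inside their rims. The scoop is centred on the turntable (upper picture, (375,275)), and the jar and bowl haven't moved. I'll let the arm settle and hand in.

Request:
step_arm --deltas '[[[0,0,0],[0,0,0]],[[0,0,0],[0,0,0]],[[0,0,0],[0,0,0]],[[0,0,0],[0,0,0]],[[0,0,0],[0,0,0]],[[0,0,0],[0,0,0]],[[0,0,0],[0,0,0]],[[0,0,0],[0,0,0]]]'

```text
clock: 38.27
tcp_pos: [458.8, -286.4, 203.0]
eef_rot: [[0.896, 0.444, -0.0], [0.444, -0.896, -0.0], [-0.0, -0.0, -1.0]]
wrist_force: [1.0, -0.6, 0.5]
finger_gap: 0.451
grip_force: 0.0
```

```bash
python3 -c "
from workcell import ctrl
print(ctrl.hand_in())"
```

```text
the job is handed in; nothing more can be done
None
```

The job is handed in at 38 s: ball and bone in the crate, brush (nubs down) and rake on the tray, scoop upright on the turntable, with the jar, bowl and look-alikes left alone; hand-in gave no verdict, but the last pictures show all five inside their rims.

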